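# Level the bakery's bench scale with its screw foot and hold it down

## Task

Lay the spirit level flat on the scale's platter, pointing from the thumbscrew to the rear housing, and let go of it. The scale rocks back on its own, so the bubble only tells the truth while you press down on the level's end nearest the thumbscrew until the scale stands on its front foot: press, read the bubble, turn the thumbscrew, and press again until the bubble stands still between the two lines. Finish while still pressing on the level, with the front foot down on its pad and the bubble centred, and leave the other things where they are.

Things in the scene. Friction and masses are not known exactly. Their poses are not given: they have to be found in the camera images.
- spirit_level: loose aluminium spirit level, 200 x 24 x 36 mm (x, y, z), about 0.3 kg; origin at the centre of its underside. It starts right way up on the table, left of the scale. The green vial lies in a gap in the middle of its top (34 mm either way); the solid ends (34 to 100 mm from the middle) have flat tops at 36 mm: press there with closed fingers.
- bubble (a joint): the white bubble (14 mm long) on its arc in the vial, in rad: 0 in the middle, 0.4 mm of bubble travel per 0.001, positive towards the level's own +x. It shows the level's tilt, running to the higher end; settles in about 1 s; stops at 0.06. Two black rings 9.5 mm either side of the middle leave the bubble about 2 mm either way.
- vial (a point): middle of the top of the vial, 34 mm above the middle of the level's underside; axes of the level
- scale: white bench scale pivoted between two fixed steel brackets (tops 123 mm up, 122 mm either side). Origin on the pivot line, 110 mm above the table, 65 mm behind the platter's middle; x from the thumbscrew (front, near the robot) to the rear housing. Left alone its front stays tipped up 0.03 rad; 3 to 6 N down, 75 mm in front of the platter's middle, seats its front foot; 10 to 15 N holds it.
- platter (a point): centre of the top of the steel platter, 85 mm above the table when level; axes of the scale. The platter is flat, 190 mm (x) by 200 mm (y), no rim; a rear housing about as high begins 22 mm behind its rear edge.
- wing (a point): grip point of the thumbscrew, 155 mm in front of the platter's middle, 92 mm up: upright steel wing 46 mm long (point x), 14 mm thick (y), top 14 mm and bottom 18 mm from the point, on a neck 26 mm across. Turns against 0.08 N m, stays, does not rise or sink. Clockwise from above lowers the front foot 2.5 mm per rad: the pressed bubble goes 4.5 mm per rad towards the front. Starts 0.8-2 rad short.
- foot: round rubber front foot, 18 mm across, straight below the thumbscrew; origin on its axis; it slides in and out of the scale as the thumbscrew turns and hangs clear of its pad until the scale is pressed down
- pad: square rubber pad, 50 mm, fixed to the table below the front foot, standing 7 to 9 mm proud; origin at the middle of its underside, which is sunk in the table
- sprinkle_jar: bystander: upright jar, 48 mm across, 100 mm high; origin at the centre of its underside
- ramekin: bystander: white bowl, 72 mm across, 40 mm high; origin at the centre of its underside
- palette_knife: bystander: spatula lying on the table to the left; origin under its middle
- cutter: bystander: steel pastry ring, 70 mm across, 30 mm high; origin at the centre of its underside
- nozzle: bystander: small steel piping nozzle standing up, 28 mm across, 45 mm high; origin at the centre of its underside
Things that resemble listed ones, but are neither listed nor needed, are in the scene too. Of the things shaped like the spirit_level, the aluminium one is meant.

How it is judged:
By the outcome, as a careful person would: the job done as asked, in the order asked, and still so for the second after the job is handed in, while the arm keeps its last pose, push and grip.
It also fails if it takes over 72 s, if anything falls off the work surface, if the arm or the gripper's body presses on something with over 40 N, if the wrist force passes 120 N, or if a joint passes its speed limit or range.

## Robot

A 7-joint arm with a two-finger parallel gripper is mounted at the origin on the work surface. World frame = base frame: x ahead of the robot, y to its left, z up, the work surface at z = 0. Lengths are in m, angles in rad, forces in N, time in s.
With the tool pointing down it reaches from about 0.4 to 0.85 m from the base axis. Payload 10.4 kg.
Tool frame: the origin (TCP) lies at the very end of the fingers, on their centre line; the grasp point (between the pads) lies 19 mm behind it (grip_point_offset is the distance from the TCP to the grasp point, in m); z points along the fingers, y is the line along which they close (so a half turn about z gives the same grasp; the last joint's range is limited). The gripper opens to 87 mm and grips with 3 to 60 N. Pads are 19 mm wide; open, the fingers measure 117 mm over their backs; the gripper's body (75 mm by 190 mm) begins 51 mm behind the grasp point.
Start: joints at [-1.227, 0.332, -0.065, 1.46, 0.022, 1.35, -0.088], TCP at [0.224, 0.583, 0.223] pointing down, gripper open.
Joint ranges: [-2.6, 2.6], [-0.5, 2.12], [-1.47, 1.34], [0.16, 2.42], [-1.27, 4.41], [0.06, 2.06], [-2.6, 2.6]. Speed limits (rad/s): [2.22, 2.22, 2.79, 2.79, 3.14, 3.14, 3.14].

## Interface

Orientations are given as a unit quaternion [x, y, z, w].
In Python, from bench import * gives the robot as it stands.
- The arm moves only by the tool play_rows, never from a script. Its argument "increments" is text: rows parted by semicolons, each of 7 numbers parted by spaces: the turn, a rotation vector about the tool's x, y, z in rad, then the shift along the tool's x, y, z in m, then the opening, from 0 (shut) to 1 (fully open). A call has 1 to 8 rows; each row is the pose to reach, as a shift and turn from the pose commanded when the call began, along the tool's axes at that moment; what a row does not reach only later rows make up. A row lasts 1/10 s, in which the tool goes at most 50 mm and 8.59 degrees, less where a joint would pass 70% of its speed; a pose out of reach is approached as far as the arm can. A call with a gripper value outside its range is refused whole. The fingers move at their own pace and stop on an object; "grip_force" is the grip in N (left out, the last holds). Time passes only in rows, so rows that repeat a pose let the fingers close. It gives the time, the measured TCP pose, the force, the opening and the grip force at its end, in the units of the state.
- read_state(): the state, without advancing time (a new reading comes with each control period).
- camera(name): name is "scene" or "top" or "wrist"; returns a dict with "color" (480x640x3 uint8, red, green, blue), "fx", "fy", "cx", "cy" (pixels), "k1" (the pictures are not rectified: a ray, as slopes to the right and down, at radius r is drawn at 1 + k1 r^2 times it, then the intrinsics apply), "camera_from_world" (4x4, takes a point from world to camera coordinates); the wrist camera has in their place "mount" (4x4, takes a point from camera to tool coordinates, whose origin is the TCP and whose axes are the flange's). Camera axes: x right, y down, z forward; pixel columns grow to the right and rows downward; lengths in m; the calibration is good to about 2 mm. A picture is of the moment at which its call begins: read the wrist's pose just before it. There is no depth.
- close_job(): hands the job in; it is judged then, once.
The state is a dict: "time": time; "joint_positions": joint angles; "joint_vel": joint speeds; "joint_torque": joint torques, N m; "ee_pos": TCP position; "eef_rot": TCP orientation; "ft_force": force on the tool from outside, world axes, zero at the start; "torque": the same for the moment, N m; "width": finger opening in m; "grip_force": force on a finger pad.
Only numpy, scipy, OpenCV 4.12 (cv2) and the standard library are available. Lean on these libraries where they do the work, as an engineer would, in place of code of your own. Each camera call takes 0.05 s, during which the arm holds its last target. There are 200 camera calls.

## Working session

There is one attempt and no reset: what is moved stays moved. The work goes in short steps, Python scripts to look and compute and a tool call to move; the robot and the scene stay as the last step left them, time stands still between calls to the robot, and variables do not carry over. Pictures are saved under pics/ and viewed, at most 10 in all, crops included, and the job is handed in when it is done.

Besides the shell and the picture viewer there is one more tool, called in YAML: its name, and indented under it one key for each argument. play_rows: Moves the arm, as the interface text tells. Its arguments: {"type":"object","properties":{"increments":{"type":"string"},"grip_force":{"type":"number"}},"required":["increments"]}

```bash
mkdir -p pics
cat > h.py <<'E'
from bench import *
import numpy as np, cv2
from scipy.spatial.transform import Rotation as R
def cam(n):
    s=read_state(); c=camera(n)
    if n=='wrist':
        T=np.eye(4);T[:3,:3]=R.from_quat(s['eef_rot']).as_matrix();T[:3,3]=s['ee_pos']
        c['wc']=T@np.array(c['mount'])
    else: c['wc']=np.linalg.inv(np.array(c['camera_from_world']))
    return c
def px2w(c,u,v,z):
    x,y=(u-c['cx'])/c['fx'],(v-c['cy'])/c['fy']
    a=np.array([x,y]);b=a.copy()
    for _ in range(20): b=a/(1+c['k1']*(b@b))
    d=c['wc'][:3,:3]@np.array([b[0],b[1],1]);o=c['wc'][:3,3]
    return o+d*(z-o[2])/d[2]
def w2px(c,p):
    q=np.linalg.inv(c['wc'])@np.append(p,1);b=q[:2]/q[2];b=b*(1+c['k1']*(b@b))
    return b[0]*c['fx']+c['cx'],b[1]*c['fy']+c['cy']
def save(c,name,crop=None,k=1):
    im=c['color'][:,:,::-1]
    if crop: im=im[crop[1]:crop[3],crop[0]:crop[2]]
    im=cv2.resize(im,None,fx=k,fy=k,interpolation=cv2.INTER_CUBIC);cv2.imwrite('pics/'+name,im)
E
python3 - <<'E'
from h import *
import pickle
t=cam('top');s=cam('scene');pickle.dump((t,s),open('c.pkl','wb'))
save(t,'top.png');save(s,'scene.png')
s=read_state();print(s)
print(R.from_quat(s['eef_rot']).as_matrix().round(3)); print(t['wc'].round(3),t['fx'],t['k1'])
E
```

```text
{'time': 0.1, 'joint_positions': array([-1.22663143,  0.33278422, -0.06469619,  1.46078626,  0.02159207,
        1.34991435, -0.08850957]), 'joint_vel': array([ 0.00070511, -0.00261803, -0.00213453, -0.00167116, -0.00075914,
        0.00212564, -0.00018929]), 'joint_torque': array([ 1.39837157e-04, -6.24549150e+01,  2.40236713e-02, -3.90715098e+01,
       -6.15299377e-02,  3.66670266e-02,  1.36241124e-04]), 'ee_pos': array([0.22401037, 0.58313407, 0.2218827 ]), 'eef_rot': array([ 1.82354931e-01,  9.83232587e-01, -5.92342414e-04, -8.63920929e-05]), 'ft_force': array([ 0.18395314, -0.87569401,  1.06988828]), 'torque': array([-0.01199711, -0.03240219,  0.01104561]), 'grip_force': 0.0, 'width': 0.08711717959919336}
[[-0.933  0.359 -0.   ]
 [ 0.359  0.933 -0.001]
 [-0.    -0.001 -1.   ]]
[[-0.015 -0.983  0.183  0.277]
 [-1.     0.011 -0.025  0.167]
 [ 0.023 -0.183 -0.983  1.231]
 [ 0.     0.     0.     1.   ]] 515.2969737259123 -0.031570991397079674
```

View pics/top.png

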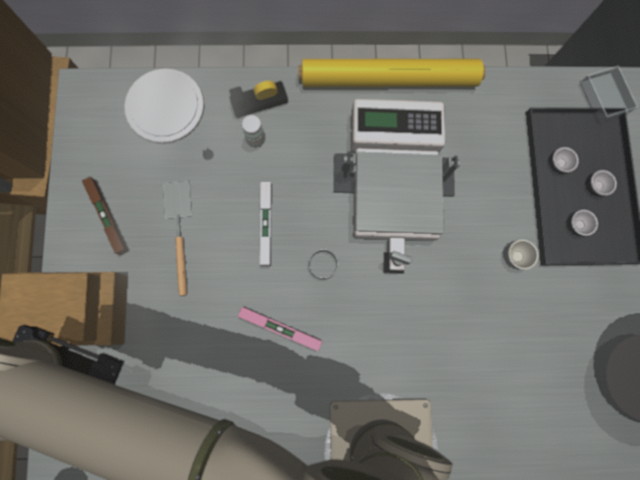

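View pics/scene.png

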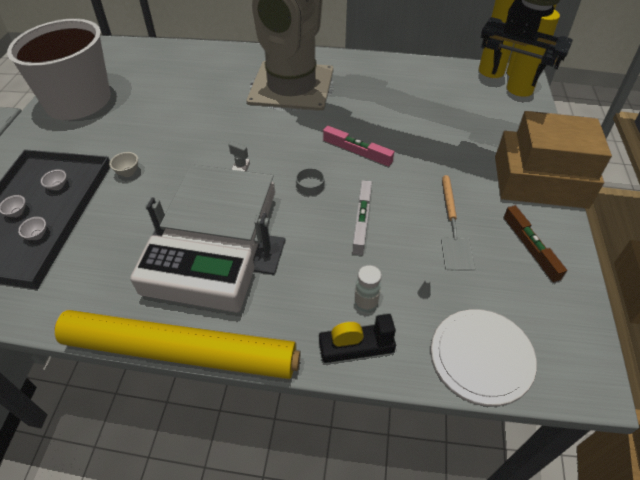

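The top view shows three level-shaped things: brown wood (104,215), aluminium/grey (265,223) and pink (280,329). I choose the aluminium one at (265,223). The scale's platter is near (400,192), the wing at (400,258), the cutter at (322,265) and the jar at (252,130). I'll check these in an enlarged crop.

Run:
```python
from h import *
import pickle
t,s=pickle.load(open('c.pkl','rb'))
save(t,'tc.png',(235,85,475,285),3.3)
```

```text
(no output)
```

View pics/tc.png

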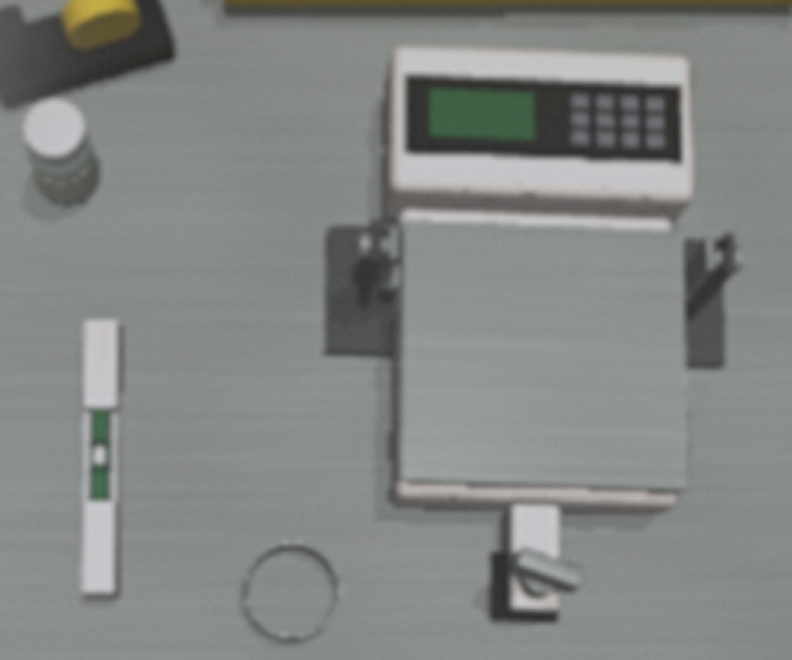

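The crop confirms the aluminium level, right way up with its green vial on top, corners at crop (84,320), (120,320), (116,595), (81,595). The platter corners are (402,222), (686,232), (686,488), (400,484), and the wing runs from (517,560) to (578,580).

Run:
```python
from h import *
import pickle
t,s=pickle.load(open('c.pkl','rb'))
f=lambda p,z:px2w(t,p[0]/3.3+235,p[1]/3.3+85,z)
L=[f(p,.036) for p in [(84,320),(120,320),(116,595),(81,595)]]
P=[f(p,.087) for p in [(402,224),(686,232),(686,488),(400,484)]]
W=[f(p,.108) for p in [(516,558),(578,580)]]
for q in (L,P,W):
    q=np.array(q);print(q.round(4).tolist(),q.mean(0).round(4))
L=np.array(L);d=(L[0]+L[1]-L[2]-L[3])/2;print('level',np.linalg.norm(d),np.arctan2(d[1],d[0]))
P=np.array(P);d=(P[0]+P[1]-P[2]-P[3])/2;e=(P[0]+P[3]-P[1]-P[2])/2;print('plat',np.linalg.norm(d),np.arctan2(d[1],d[0]),np.linalg.norm(e),np.arctan2(-e[0],e[1]))
W=np.array(W);d=W[0]-W[1];print('wing',np.linalg.norm(d),np.arctan2(d[1],d[0]))
print('wing to plat',np.linalg.norm((P.mean(0)-W.mean(0))[:2]),np.arctan2(*(P.mean(0)-W.mean(0))[[1,0]]))
print('jar',f((55,125),.1),'cutter',f((290,592),.03))
s_=read_state();Rm=R.from_quat(s_['eef_rot']).as_matrix()
print('yaw tool y',np.arctan2(Rm[1,1],Rm[0,1]),'brackets',f((375,235),.123),f((728,240),.123))
```

```text
[[0.6263, 0.2701, 0.036], [0.626, 0.244, 0.036], [0.4249, 0.2466, 0.036], [0.4252, 0.2713, 0.036]] [0.5256 0.258  0.036 ]
[[0.6798, 0.0419, 0.087], [0.6728, -0.1603, 0.087], [0.4878, -0.1489, 0.087], [0.4928, 0.0488, 0.087]] [ 0.5833 -0.0546  0.087 ]
[[0.4375, -0.0254, 0.108], [0.4222, -0.0665, 0.108]] [ 0.4299 -0.0459  0.108 ]
level 0.20110514913797498 -0.009285502721686559
plat 0.18620983617596368 -0.049320654506855265 0.2000519347474287 -0.03004657318624857
wing 0.043840348531664165 1.2127010073175113
wing to plat 0.15368141718327336 -0.05674564015844424
jar [0.75019846 0.28586425 0.1       ] cutter [0.42628199 0.12354328 0.03      ]
yaw tool y 1.2040342091530174 brackets [0.65935631 0.06454418 0.123     ] [ 0.65437754 -0.17884837  0.123     ]
```

```bash
cat >> h.py <<'E'
def plan(pos,yaw,tilt=None):
    "rotvec (tool) and shift (tool) to a pointing-down pose with tool y at world yaw"
    s=read_state();A=R.from_quat(s['eef_rot']).as_matrix()
    y=np.array([np.cos(yaw),np.sin(yaw),0]);z=np.array([0,0,-1.]);B=np.c_[np.cross(y,z),y,z]
    print('t',round(s['time'],2),'rv',R.from_matrix(A.T@B).as_rotvec().round(4),'sh',(A.T@(np.array(pos)-s['ee_pos'])).round(4))
E
python3 - <<'E'
from h import *
plan((.5256,.258,.12),1.5615);plan((.5256,.258,.005),1.5615)
print(np.array(camera('wrist')['mount']).round(3))
E
```

```text
t 0.1 rv [-1.200e-03 -2.000e-04 -3.575e-01] sh [-0.3981 -0.1952  0.1021]
t 0.1 rv [-1.200e-03 -2.000e-04 -3.575e-01] sh [-0.3981 -0.1951  0.2171]
[[ 0.    -0.962 -0.274  0.077]
 [ 1.    -0.     0.001 -0.002]
 [-0.001 -0.274  0.962 -0.162]
 [ 0.     0.     0.     1.   ]]
```

play_rows:
  increments: "0 0 -0.09 -0.050 -0.024 0.012 1;0 0 -0.18 -0.100 -0.049 0.025 1;0 0 -0.27 -0.150 -0.073 0.038 1;0 0 -0.357 -0.200 -0.098 0.05 1;0 0 -0.357 -0.250 -0.122 0.063 1;0 0 -0.357 -0.3 -0.147 0.076 1;0 0 -0.357 -0.350 -0.171 0.09 1;0 0 -0.357 -0.398 -0.195 0.1 1"
  grip_force: 40

```text
time: 0.95
ee_pos: [0.4906, 0.2961, 0.1333]
eef_rot: [0.005, 1.0, -0.0, -0.0]
ft_force: [0.5, 1.0, 0.6]
width: 0.0868
grip_force: 0.0
```

play_rows:
  increments: "0 0 0 0 0 0 1;0 0 0 0 0 0 1;0 0 0 0 0 0 1"

```text
time: 1.25
ee_pos: [0.4889, 0.2989, 0.1339]
eef_rot: [0.004, 1.0, 0.0, -0.0]
ft_force: [-0.3, 0.2, 0.4]
width: 0.0868
grip_force: 0.0
```

Run:
```python
from h import *
plan((.5256,.258,.005),1.5615)
c=cam('wrist');save(c,'w1.png');print(w2px(c,(.5256,.258,.036)),c['fx'])
import pickle;pickle.dump(c,open('w1.pkl','wb'))
```

```text
t 1.25 rv [ 0.0006 -0.0005  0.001 ] sh [-0.0371 -0.0407  0.1289]
(np.float64(270.2189681148048), np.float64(291.07687418838805)) 345.47574122214905
```

View pics/w1.png

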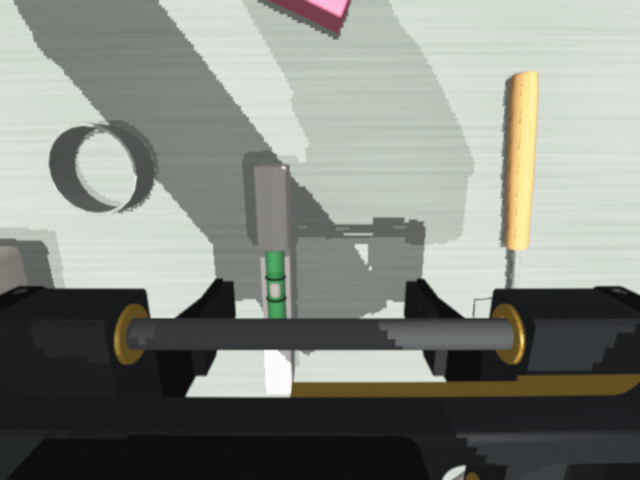

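The wrist view shows the vial at (275,291), where I predicted (270,291), so the grasp point is right to within 4 mm. I'll descend.

play_rows:
  increments: "0 0 0 -0.037 -0.039 0.0 1;0 0 0 -0.037 -0.039 0.04 1;0 0 0 -0.037 -0.039 0.075 1;0 0 0 -0.037 -0.039 0.105 1;0 0 0 -0.037 -0.039 0.128 1;0 0 0 -0.037 -0.039 0.128 1;0 0 0 -0.037 -0.039 0.128 0;0 0 0 -0.037 -0.039 0.128 0"

```text
time: 2.1
ee_pos: [0.527, 0.2596, 0.0077]
eef_rot: [0.004, 1.0, 0.001, 0.001]
ft_force: [-0.2, 0.2, 0.6]
width: 0.0781
grip_force: 0.0
```

play_rows:
  increments: "0 0 0 0 0 0 0;0 0 0 0 0 0 0;0 0 0 0 0 0 0;0 0 0 0 0 0 0;0 0 0 0 0 0 0;0 0 0 0 0 0 0"

```text
time: 2.7
ee_pos: [0.5263, 0.2584, 0.0059]
eef_rot: [0.005, 1.0, 0.0, -0.0]
ft_force: [0.2, -0.4, -0.1]
width: 0.0308
grip_force: 0.2
```

play_rows:
  increments: "0 0 0 0 0 0 0;0 0 0 0 0 0 0;0 0 0 0 0 0 0;0 0 0 0 0 -0.02 0;0 0 0 0 0 -0.06 0;0 0 0 0 0 -0.10 0;0 0 0 0 0 -0.14 0;0 0 0 0 0 -0.17 0"

```text
time: 3.5
ee_pos: [0.5265, 0.2581, 0.1782]
eef_rot: [0.005, 1.0, 0.0, 0.001]
ft_force: [0.0, -0.3, -3.1]
width: 0.0235
grip_force: 40.0
```

Run:
```python
from h import *
plan((.58,-.053,.175),np.pi/2-.04);print(read_state()['width'])
```

```text
t 3.5 rv [0.0005 0.0011 0.0298] sh [-0.0567 -0.3105  0.0031]
0.023536480760730047
```

play_rows:
  increments: "0 0 0.003 -0.005 -0.03 0 0;0 0 0.008 -0.012 -0.07 0 0;0 0 0.013 -0.02 -0.115 0 0;0 0 0.018 -0.030 -0.16 0 0;0 0 0.022 -0.038 -0.205 0 0;0 0 0.026 -0.046 -0.25 0 0;0 0 0.03 -0.053 -0.29 0 0;0 0 0.03 -0.057 -0.31 0 0"

```text
time: 4.3
ee_pos: [0.5796, -0.0573, 0.1755]
eef_rot: [0.023, 1.0, -0.001, -0.0]
ft_force: [-0.0, 0.9, -2.9]
width: 0.0234
grip_force: 40.0
```

play_rows:
  increments: "0 0 0 0 0 0 0;0 0 0 0 0 0 0;0 0 0 0 0 0 0;0 0 0 0 0 0 0"

```text
time: 4.7
ee_pos: [0.5801, -0.0508, 0.1757]
eef_rot: [0.019, 1.0, 0.0, -0.0]
ft_force: [0.1, -0.2, -3.6]
width: 0.0234
grip_force: 40.0
```

Run:
```python
from h import *
import pickle
plan((.583,-.053,.095),np.pi/2-.04)
c=cam('wrist');save(c,'w2.png');pickle.dump(c,open('w2.pkl','wb'))
```

```text
t 4.7 rv [ 0.0005 -0.0004  0.0021] sh [-0.003  -0.0022  0.0807]
```

View pics/w2.png

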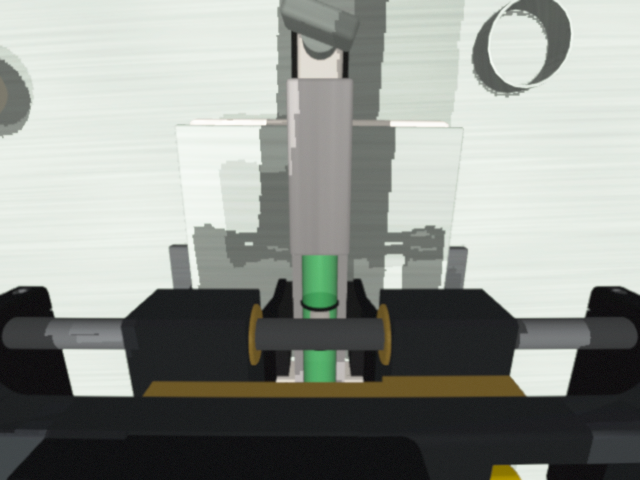

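The level hangs straight between the fingers. The platter's front corners are at (177,126) and (463,128), the front arm spans 297–345 at row 60, and the wing is near (318,22).

Run:
```python
from h import *
import pickle
c=pickle.load(open('w2.pkl','rb'))
a=px2w(c,177,126,.09);b=px2w(c,463,128,.09);m=(a+b)/2;d=b-a
print(a,b,np.linalg.norm(d),'yaw',np.arctan2(-d[0],d[1]),m)
for y in(-.03,-.045,-.06):print(m+.095*np.array([np.cos(y),np.sin(y),0]))
print('arm',px2w(c,297,62,.08),px2w(c,345,62,.08),'wing',px2w(c,283,10,.113),px2w(c,357,38,.113))
print('level',px2w(c,289,80,.192),px2w(c,352,80,.192))
```

```text
[ 0.4864156  -0.14518102  0.09      ] [0.49506268 0.05014626 0.09      ] 0.1955185875166575 yaw -0.04424079547125438 [ 0.49073914 -0.04751738  0.09      ]
[ 0.58569639 -0.05036696  0.09      ]
[ 0.58564297 -0.05179094  0.09      ]
[ 0.58556819 -0.05321397  0.09      ]
arm [ 0.44791841 -0.06162761  0.08      ] [ 0.44912996 -0.02911294  0.08      ] wing [ 0.42752357 -0.06654428  0.113     ] [ 0.44352637 -0.02443511  0.113     ]
level [ 0.47816758 -0.05958788  0.192     ] [ 0.47908036 -0.03516111  0.192     ]
```

play_rows:
  increments: "0 0.015 0.005 -0.004 -0.002 0.02 0;0 0.03 0.007 -0.004 -0.002 0.04 0;0 0.03 0.007 -0.004 -0.002 0.06 0;0 0.03 0.007 -0.004 -0.002 0.075 0;0 0.03 0.007 -0.004 -0.002 0.080 0;0 0.03 0.007 -0.004 -0.002 0.081 0;0 0.03 0.007 -0.004 -0.002 0.081 0;0 0.03 0.007 -0.004 -0.002 0.081 0"

```text
time: 5.55
ee_pos: [0.5847, -0.0543, 0.0958]
eef_rot: [0.023, 1.0, 0.0, -0.014]
ft_force: [0.3, 0.5, -3.2]
width: 0.0233
grip_force: 40.0
```

play_rows:
  increments: "0 0 0 0 0 0.001 0;0 0 0 0 0 0.002 0;0 0 0 0 0 0.002 0;0 0 0 0 0 0.002 0"

```text
time: 5.95
ee_pos: [0.5841, -0.0543, 0.0929]
eef_rot: [0.023, 1.0, 0.0, -0.015]
ft_force: [0.4, -0.4, -2.5]
width: 0.0235
grip_force: 40.0
```

play_rows:
  increments: "0 0 0 0 0 0.001 0;0 0 0 0 0 0.0015 0;0 0 0 0 0 0.0015 0;0 0 0 0 0 0.0015 0"

```text
time: 6.35
ee_pos: [0.5841, -0.0543, 0.0926]
eef_rot: [0.023, 1.0, 0.001, -0.015]
ft_force: [-6.4, 1.5, 9.4]
width: 0.0236
grip_force: 40.0
```

play_rows:
  increments: "0 0 0 0 0 -0.001 0.3;0 0 0 0 0 -0.001 0.6;0 0 0 0 0 -0.001 0.7;0 0 0 0 0 -0.001 0.7;0 0 0 0 0 -0.001 0.7;0 0 0 0 0 -0.001 0.7"

```text
time: 6.95
ee_pos: [0.584, -0.0543, 0.0923]
eef_rot: [0.023, 1.0, 0.0, -0.015]
ft_force: [0.5, 0.5, 0.0]
width: 0.0566
grip_force: 0.0
```

play_rows:
  increments: "0 0 0 0 0 -0.01 0.7;0 0 0 0 0 -0.03 0.7;0 0 0 0 0 -0.07 0.7;0 -0.03 0 0 0 -0.11 0.7;0 -0.03 0 0 0 -0.12 0.7;0 -0.03 0 0 0 -0.12 0.7"

```text
time: 7.55
ee_pos: [0.5886, -0.0546, 0.2148]
eef_rot: [0.023, 1.0, 0.0, 0.002]
ft_force: [-0.5, 0.3, -0.2]
width: 0.0607
grip_force: 0.0
```

Run:
```python
from h import *
import pickle
s=read_state();print(s['joint_positions'].round(2))
# candidate press pose: tool y along scale -x / +x (yaw -.046 or pi-.046)
p=np.array([.584,-.0525])-.08*np.array([np.cos(-.046),np.sin(-.046)])
print('press xy',p)
for yaw in(-.046,np.pi-.046,-np.pi/2-.046): plan((p[0],p[1],.15),yaw)
c=cam('wrist');pickle.dump(c,open('w3.pkl','wb'));save(c,'w3.png')
```

```text
[-0.27  0.26  0.35  1.59 -0.09  1.3   1.61]
press xy [ 0.50408463 -0.0488213 ]
t 7.55 rv [0.0036 0.0027 1.57  ] sh [0.085  0.0017 0.0645]
t 7.55 rv [-0.0027  0.0036 -1.5716] sh [0.085  0.0017 0.0645]
t 7.55 rv [ 6.3000e-03 -9.0000e-04  3.1408e+00] sh [0.085  0.0017 0.0645]
```

View pics/w3.png

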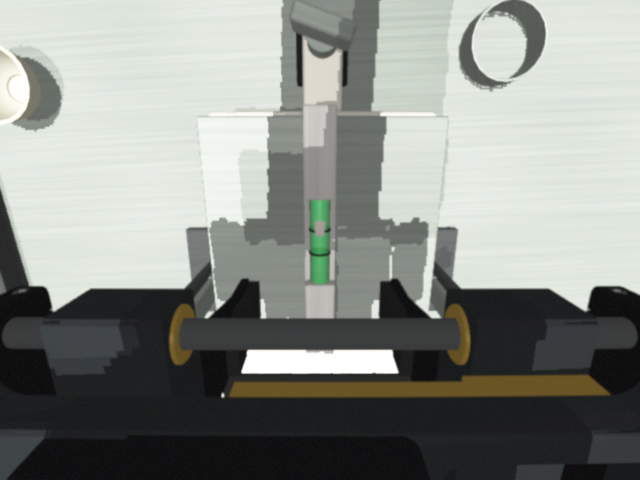

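The level lies straight on the platter, with the vial at (320,240) and the wing at (322,22). Next is the press pose, with the fingers closed and the tool yawed so the wrist camera can see the vial.

play_rows:
  increments: "0 0 -0.14 0.01 0 0 0;0 0 -0.28 0.02 0 0 0;0 0 -0.42 0.03 0 0 0;0 0 -0.56 0.04 0 0.01 0;0 0 -0.7 0.05 0 0.02 0;0 0 -0.84 0.06 0 0.03 0;0 0 -0.98 0.07 0.001 0.04 0;0 0 -1.12 0.08 0.001 0.05 0"

```text
time: 8.4
ee_pos: [0.5123, -0.0496, 0.1643]
eef_rot: [-0.47, 0.883, 0.001, -0.005]
ft_force: [-0.0, 0.3, -0.2]
width: 0.0056
grip_force: 0.0
```

play_rows:
  increments: "0 0 -0.14 0 0 0 0;0 0 -0.28 0 0 0 0;0 0 -0.42 0 0 0 0;0 0 -0.56 0 0 0 0;0 0 -0.7 0 0 0 0;0 0 -0.84 0 0 0 0;0 0 -0.95 0 0 0 0;0 0 -0.95 0 0 0 0"

```text
time: 9.2
ee_pos: [0.5133, -0.048, 0.1619]
eef_rot: [-0.681, 0.732, 0.011, -0.035]
ft_force: [-0.3, 2.1, -4.2]
width: 0.0004
grip_force: 0.0
```

Run:
```python
from h import *
s=read_state();print(s['joint_positions'].round(2),s['ee_pos'],s['width'])
p=np.array([.584,-.0525])-.078*np.array([np.cos(-.046),np.sin(-.046)])
plan((p[0],p[1],.128),3.6)
c=cam('wrist');print(w2px(c,(.584,-.0525,.121)),w2px(c,(p[0],p[1],.125)))
```

```text
[ 1.07  0.61 -1.43  1.73  0.61  1.44  2.6 ] [ 0.51334986 -0.04803715  0.16185271] 0.00040480626186505304
t 9.2 rv [ 0.0717 -0.0172 -0.5308] sh [0.0002 0.005  0.0343]
(np.float64(197.3452194179991), np.float64(277.55371723109084)) (np.float64(324.24985900905483), np.float64(273.76428005970894))
```

The last joint hit its limit on this side, so I'll turn back to the other side (yaw −0.55), where the wrist camera also sees the vial.

play_rows:
  increments: "0.0 0 0.05 0 0 -0.01 0;0.0 0 0.19 0 0 -0.02 0;0.0 0 0.33 0 0 -0.02 0;0.0 0 0.47 0 0 -0.02 0;0 0 0.61 0 0 -0.02 0;0 0 0.75 0 0 -0.02 0;0 0 0.89 0 0 -0.02 0;0 0 1.03 0 0 -0.02 0"

```text
time: 10.05
ee_pos: [0.5145, -0.0471, 0.1805]
eef_rot: [-0.226, 0.973, -0.007, -0.037]
ft_force: [0.3, -0.1, -0.7]
width: -0.0002
grip_force: 0.0
```

play_rows:
  increments: "0 0 0.14 0 0 0 0;0 0 0.28 0 0 0 0;0 0 0.42 0 0 0 0;0 0 0.56 0 0 0 0;0 0 0.7 0 0 0 0;0 0 0.84 0 0 0 0;0 0 0.98 0 0 0 0;0 0 1.12 0 0 0 0"

```text
time: 10.85
ee_pos: [0.5146, -0.0472, 0.1807]
eef_rot: [0.325, 0.945, -0.025, -0.028]
ft_force: [-1.1, 1.3, 1.1]
width: 0.0009
grip_force: 0.0
```

Run:
```python
from h import *
s=read_state();print(s['joint_positions'].round(2),s['ee_pos'],s['width'])
p=np.array([.584,-.0525])-.078*np.array([np.cos(-.046),np.sin(-.046)])
plan((p[0],p[1],.128),-.55)
```

```text
[ 0.84  0.32 -1.    1.71  0.3   1.34  0.67] [ 0.51457057 -0.04719743  0.18069264] 0.0009383514380405906
t 10.85 rv [-0.0794  0.0185  1.4567] sh [ 0.0037 -0.0031  0.0532]
```

play_rows:
  increments: "-0.008 0.002 0.14 0 0 0 0;-0.016 0.004 0.28 0 0 0 0;-0.024 0.006 0.42 0 0 0 0;-0.032 0.008 0.56 0 0 0 0;-0.04 0.009 0.7 0 0 0 0;-0.048 0.01 0.84 0 0 0 0;-0.055 0.012 0.98 0 0 0 0;-0.062 0.014 1.12 0 0 0 0"

```text
time: 11.65
ee_pos: [0.5147, -0.0473, 0.1809]
eef_rot: [0.778, 0.628, -0.005, -0.007]
ft_force: [0.1, 0.8, 0.7]
width: 0.0006
grip_force: 0.0
```

Run:
```python
from h import *
s=read_state();print(s['joint_positions'].round(2),s['ee_pos'],s['width'])
p=np.array([.584,-.0525])-.078*np.array([np.cos(-.046),np.sin(-.046)])
plan((p[0],p[1],.128),-.55)
```

```text
[ 0.76  0.23 -0.84  1.75  0.17  1.26 -0.34] [ 0.51468897 -0.04732477  0.18087431] 0.0005617340757060382
t 11.65 rv [-0.0171  0.003   0.3362] sh [-0.0034 -0.0072  0.053 ]
```

play_rows:
  increments: "-0.007 0.001 0.14 -0.001 -0.003 0.01 0;-0.014 0.002 0.28 -0.002 -0.006 0.02 0;-0.017 0.003 0.336 -0.003 -0.007 0.035 0;-0.017 0.003 0.336 -0.003 -0.007 0.048 0;-0.017 0.003 0.336 -0.003 -0.007 0.053 0;-0.017 0.003 0.336 -0.003 -0.007 0.053 0;-0.017 0.003 0.336 -0.003 -0.007 0.053 0"

```text
time: 12.35
ee_pos: [0.5072, -0.0485, 0.129]
eef_rot: [0.87, 0.493, -0.0, 0.0]
ft_force: [0.0, -0.3, -0.6]
width: 0.0005
grip_force: 0.0
```

play_rows:
  increments: "0 0 0 0 0 0.002 0;0 0 0 0 0 0.004 0;0 0 0 0 0 0.006 0;0 0 0 0 0 0.007 0;0 0 0 0 0 0.007 0;0 0 0 0 0 0.007 0"

```text
time: 12.95
ee_pos: [0.507, -0.0486, 0.1218]
eef_rot: [0.87, 0.492, -0.0, 0.0]
ft_force: [-0.4, 0.5, 3.8]
width: 0.0002
grip_force: 1.8
```

play_rows:
  increments: "0 0 0 0 0 0.001 0;0 0 0 0 0 0.002 0;0 0 0 0 0 0.003 0;0 0 0 0 0 0.003 0"

```text
time: 13.35
ee_pos: [0.5069, -0.0486, 0.1194]
eef_rot: [0.87, 0.492, -0.001, 0.001]
ft_force: [-5.2, 0.6, 13.7]
width: 0.0003
grip_force: 6.9
```

play_rows:
  increments: "0 0 0 0 0 0.000 0;0 0 0 0 0 0 0;0 0 0 0 0 0 0;0 0 0 0 0 0 0;0 0 0 0 0 0 0;0 0 0 0 0 0 0;0 0 0 0 0 0 0;0 0 0 0 0 0 0"

```text
time: 14.15
ee_pos: [0.5069, -0.0485, 0.1194]
eef_rot: [0.87, 0.492, -0.0, 0.001]
ft_force: [-6.3, -0.4, 13.4]
width: 0.0006
grip_force: 6.8
```

Run:
```python
from h import *
import pickle
c=cam('wrist');pickle.dump(c,open('w4.pkl','wb'))
s=read_state();print(s['ft_force'],s['ee_pos'],s['joint_positions'].round(2))
u,v=w2px(c,(.584,-.0525,.119));print(u,v)
a=c['color'][:,:,::-1]
u0=int(u)-90;v0=int(v)-70
crop=cv2.resize(a[max(v0,0):v0+140,max(u0,0):u0+180],None,fx=3,fy=3,interpolation=cv2.INTER_CUBIC)
full=cv2.resize(a,(256,192));out=np.zeros((600,800,3),np.uint8);out[:crop.shape[0],:crop.shape[1]]=crop;out[408:600,544:]=full
cv2.imwrite('pics/w4.png',out);print(u0,v0)
```

```text
[-5.53551771  0.10815114 14.26118677] [ 0.50691142 -0.04857307  0.1194057 ] [ 0.72  0.26 -0.79  1.86  0.2   1.11 -0.69]
462.6764997900426 225.81987135510022
372 155
```

View pics/w4.png

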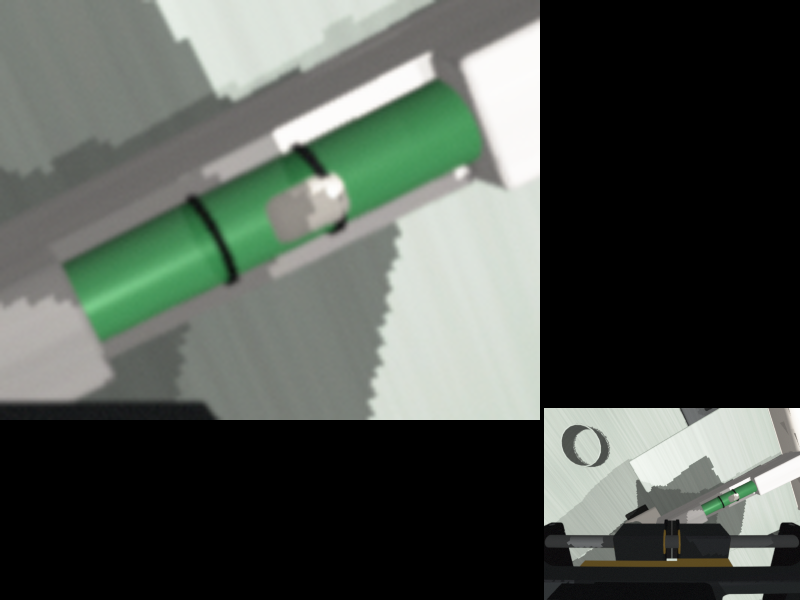

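The pressed bubble's centre is at crop (308,208), and the midpoint of the rings at the same height is (277,222). At 6.4 px/mm the bubble is about 5.3 mm to the rear, so it needs about 1.2 rad clockwise. I'll go to the wing.

play_rows:
  increments: "0 0 0 0 0 -0.01 0;0 0 0 0 0 -0.04 0;0 0 0 0 0 -0.05 0;0 0 0 0 0 -0.05 0"

```text
time: 14.6
ee_pos: [0.5078, -0.0487, 0.17]
eef_rot: [0.87, 0.492, 0.001, 0.001]
ft_force: [0.3, -0.1, -0.3]
width: 0.0002
grip_force: 0.0
```

Run:
```python
from h import *
plan((.431,-.0455,.17),-.363);print(read_state()['ft_force'])
```

```text
t 14.6 rv [ 0.0031  0.0006 -0.1786] sh [-0.0369 -0.0675 -0.0002]
[ 0.2989511  -0.08810945 -0.27122638]
```

play_rows:
  increments: "0 0 -0.09 -0.018 -0.033 0 0.55;0 0 -0.178 -0.037 -0.0675 0 0.55;0 0 -0.178 -0.037 -0.0675 0 0.55;0 0 -0.178 -0.037 -0.0675 0 0.55;0 0 -0.178 -0.037 -0.0675 0 0.55;0 0 -0.178 -0.037 -0.0675 0 0.55;0 0 -0.178 -0.037 -0.0675 0 0.55"

```text
time: 15.3
ee_pos: [0.4304, -0.0452, 0.1684]
eef_rot: [0.823, 0.568, -0.0, -0.0]
ft_force: [0.4, 0.7, 0.6]
width: 0.0451
grip_force: 0.0
```

Run:
```python
from h import *
import pickle
c=cam('wrist');pickle.dump(c,open('w5.pkl','wb'));plan((.431,-.0455,.083),-.363);save(c,'w5.png');print(w2px(c,(.431,-.0455,.113)))
```

```text
t 15.35 rv [-0.0004  0.0001 -0.0001] sh [-0.      0.0007  0.0855]
(np.float64(322.5083834578812), np.float64(261.0925454857374))
```

View pics/w5.png

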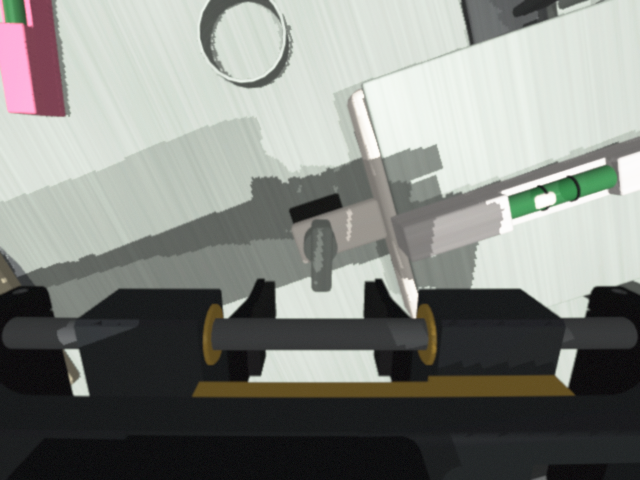

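The wing spans (320,222)–(320,290). It is aligned with the pads and centred within 3 mm of the prediction, so I'll descend with a +3 mm x correction.

play_rows:
  increments: "0 0 0 0.003 0 0.025 0.55;0 0 0 0.003 0 0.05 0.55;0 0 0 0.003 0 0.07 0.55;0 0 0 0.003 0 0.082 0.55;0 0 0 0.003 0 0.0845 0.55;0 0 0 0.003 0 0.0845 0;0 0 0 0.003 0 0.0845 0;0 0 0 0.003 0 0.0845 0"
  grip_force: 30

```text
time: 16.15
ee_pos: [0.4317, -0.0429, 0.085]
eef_rot: [0.823, 0.568, 0.0, 0.001]
ft_force: [1.2, 0.4, 0.4]
width: 0.0313
grip_force: 0.0
```

play_rows:
  increments: "0 0 0 0 0 0 0;0 0 0 0 0 0 0;0 0 0 0 0 0 0;0 0 0 0 0 0 0;0 0 0 0 0 0 0"

```text
time: 16.65
ee_pos: [0.4321, -0.0432, 0.0846]
eef_rot: [0.823, 0.567, 0.001, 0.001]
ft_force: [5.4, -2.4, -1.7]
width: 0.0145
grip_force: 30.0
```

play_rows:
  increments: "0 0 0.12 0 0.0007 0 0;0 0 0.24 0 0.0007 0 0;0 0 0.36 0 0.0007 0 0;0 0 0.48 0 0.0007 0 0;0 0 0.6 0 0.0007 0 0;0 0 0.72 0 0.0007 0 0;0 0 0.84 0 0.0007 0 0;0 0 0.84 0 0.0007 0 0"

```text
time: 17.45
ee_pos: [0.4331, -0.0441, 0.0847]
eef_rot: [0.984, 0.18, 0.001, 0.001]
ft_force: [6.5, -5.2, -5.0]
width: 0.0139
grip_force: 30.0
```

play_rows:
  increments: "0 0 0.1 0 0 0 0;0 0 0.2 0 0 0 0;0 0 0.3 0 0 0 0;0 0 0.4 0 0 0 0;0 0 0.41 0 0 0 0;0 0 0.41 0 0 0 0"

```text
time: 18.05
ee_pos: [0.4331, -0.0447, 0.0847]
eef_rot: [1.0, -0.022, 0.002, 0.001]
ft_force: [6.2, -7.4, -5.1]
width: 0.0135
grip_force: 30.0
```

Run:
```python
from h import *
s=read_state();print(s['joint_positions'].round(2),s['ft_force'],s['torque'],s['width'])
M=R.from_quat(s['eef_rot']).as_matrix();print('yaw',np.arctan2(M[1,1],M[0,1]))
```

```text
[ 0.73  0.11 -0.75  2.07  0.09  0.99 -1.69] [ 6.16050624 -7.40430349 -5.09602679] [-1.68550397 -1.16864613 -0.00856733] 0.013547010040493189
yaw -1.6152169509779177
```

play_rows:
  increments: "0 0 0 0 0 0 0.5;0 0 0 0 0 0 0.5;0 0 0 0 0 0 0.5;0 0 0 0 0 0 0.5;0 0 0 0 0 -0.02 0.5;0 0 0 0 0 -0.06 0.5;0 0 0 0 0 -0.09 0.5;0 0 0 0 0 -0.09 0.5"

```text
time: 18.85
ee_pos: [0.4339, -0.0428, 0.1779]
eef_rot: [1.0, -0.021, 0.003, 0.001]
ft_force: [0.8, 0.7, -0.6]
width: 0.0433
grip_force: 0.0
```

Run:
```python
from h import *
p=np.array([.584,-.0525])-.078*np.array([np.cos(-.046),np.sin(-.046)])
plan((p[0],p[1],.17),-.55)
```

```text
t 18.85 rv [ 0.0055 -0.0039 -1.0631] sh [0.0724 0.003  0.0083]
```

play_rows:
  increments: "0 0 -0.14 0.01 0 0 0;0 0 -0.28 0.02 0 0 0;0 0 -0.42 0.03 0 0 0;0 0 -0.56 0.04 0 0 0;0 0 -0.7 0.05 0 0 0;0 0 -0.84 0.06 0.001 0 0;0 0 -0.98 0.07 0.002 0.003 0;0.005 -0.004 -1.063 0.0724 0.003 0.008 0"

```text
time: 19.65
ee_pos: [0.5044, -0.0487, 0.1655]
eef_rot: [0.871, 0.491, -0.002, -0.002]
ft_force: [0.6, 1.8, -1.4]
width: 0.0008
grip_force: 0.0
```

play_rows:
  increments: "0 0 0 0 0 0.02 0;0 0 0 0 0 0.035 0;0 0 0 0 0 0.04 0;0 0 0 0 0 0.04 0;0 0 0 0 0 0.04 0"

```text
time: 20.15
ee_pos: [0.5039, -0.0488, 0.1266]
eef_rot: [0.873, 0.488, -0.002, -0.002]
ft_force: [-0.9, -0.6, 0.5]
width: 0.0002
grip_force: 0.0
```

Run:
```python
from h import *
p=np.array([.584,-.0525])-.078*np.array([np.cos(-.046),np.sin(-.046)])
plan((p[0],p[1],.1205),-.55);print(read_state()['width'],read_state()['joint_positions'].round(2))
```

```text
t 20.15 rv [-0.0052  0.0017 -0.0004] sh [0.0011 0.002  0.0061]
0.00020273322331070323 [ 0.72  0.24 -0.79  1.85  0.19  1.13 -0.69]
```

play_rows:
  increments: "-0.005 0.002 0 0.001 0.002 0.002 0;-0.005 0.002 0 0.001 0.002 0.004 0;-0.005 0.002 0 0.001 0.002 0.005 0;-0.005 0.002 0 0.001 0.002 0.006 0;-0.005 0.002 0 0.001 0.002 0.006 0"

```text
time: 20.65
ee_pos: [0.5063, -0.0491, 0.1214]
eef_rot: [0.873, 0.488, 0.0, 0.0]
ft_force: [-5.2, -1.0, 13.8]
width: 0.0005
grip_force: 7.3
```

Seated at 13.8 N, at the expected height. I'll let the bubble settle and read it.

play_rows:
  increments: "0 0 0 0 0 0 0;0 0 0 0 0 0 0;0 0 0 0 0 0 0;0 0 0 0 0 0 0;0 0 0 0 0 0 0;0 0 0 0 0 0 0;0 0 0 0 0 0 0;0 0 0 0 0 0 0"

```text
time: 21.45
ee_pos: [0.5063, -0.0491, 0.1214]
eef_rot: [0.873, 0.488, 0.0, 0.0]
ft_force: [-5.6, 0.5, 14.5]
width: 0.0002
grip_force: 7.3
```

play_rows:
  increments: "0 0 0 0 0 0 0;0 0 0 0 0 0 0;0 0 0 0 0 0 0;0 0 0 0 0 0 0;0 0 0 0 0 0 0;0 0 0 0 0 0 0"

```text
time: 22.05
ee_pos: [0.5064, -0.0491, 0.1214]
eef_rot: [0.873, 0.488, 0.0, 0.0]
ft_force: [-4.8, 1.2, 15.2]
width: 0.0003
grip_force: 7.3
```

Run:
```python
from h import *
c=cam('wrist');t=cam('top');s=cam('scene');st=read_state();print(st['ft_force'],st['time'])
u,v=w2px(c,(.584,-.0525,.121));u0=int(u)-80;v0=int(v)-60
g=lambda c,x,y,w,h,k:cv2.resize(c['color'][y:y+h,x:x+w,::-1],None,fx=k,fy=k,interpolation=cv2.INTER_CUBIC)
out=np.zeros((600,800,3),np.uint8)
a=g(c,u0,v0,160,120,3);out[:360,:480]=a
b=g(t,330,80,140,210,1.6);out[:b.shape[0],500:500+b.shape[1]]=b
d=g(s,130,130,260,190,1.2);out[365:365+d.shape[0],:d.shape[1]]=d
e=cv2.resize(c['color'][:,:,::-1],(270,203));out[380:583,500:770]=e
cv2.imwrite('pics/w6.png',out)
```

```text
[-4.85781795  0.57593751 14.72607627] 22.2
```

View pics/w6.png

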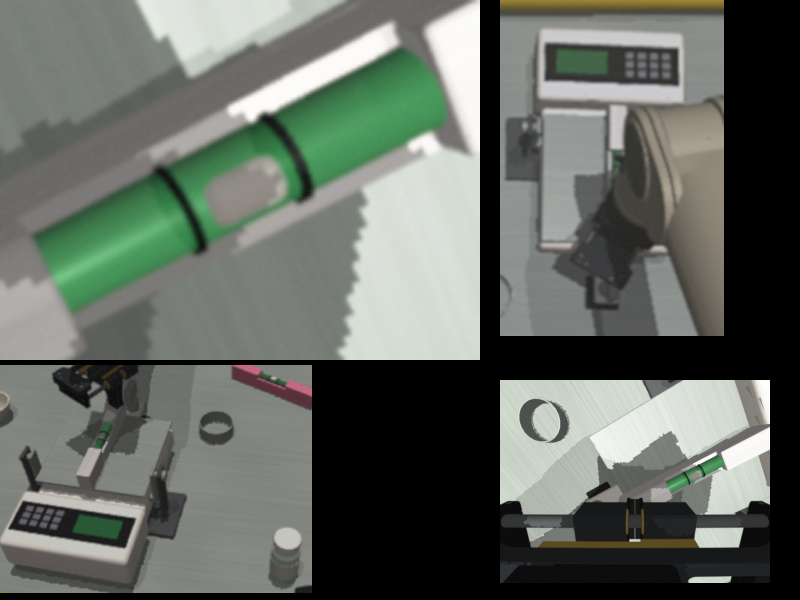

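The bubble lies at crop x 205–287, between the rings at x≈192 and x≈297. That is within about 0.3 mm of centre while the scale is pressed at about 14.7 N, and nothing else has moved in the areas this picture covers. I'm handing it in.

```bash
python3 -c "
from bench import *
print(close_job())"
```

```text
the job is handed in; nothing more can be done
None
```

I handed the job in at about 22 s with the arm still pressing on the level's front end at about 14.7 N, the bubble within about 0.3 mm of centre, and the thumbscrew turned 1.25 rad clockwise; I judged the front foot seated from the press force and finger height, not from a view of the foot.

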